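# Stand a T-bracket in the dip trough

### The arm

A 6-joint arm with a two-finger parallel gripper is mounted at the origin on the work surface. World frame = base frame: x ahead of the robot, y to its left, z up, the work surface at z = 0. Lengths are in mm, angles in rad, forces in N, time in s.
With the tool pointing down it reaches from about 275 to 725 mm from the base axis. Payload 15.9 kg.
Tool frame: the origin (TCP) lies at the very end of the fingers, on their centre line; the grasp point (between the pads) lies 19 mm behind it; z points along the fingers, y is the line along which they close (so a half turn about z gives the same grasp; the last joint's range is limited). The gripper opens to 85 mm and grips with 20 to 120 N. Pads are 22 mm wide; open, the fingers measure 114 mm over their backs; the gripper's body (76 mm by 85 mm) begins 54 mm behind the grasp point. The pads swing forward as they close: fully open they stand 13 mm farther back than shut.
Start: joints at [1.266, 0.213, -0.034, 1.323, 0, 1.571], TCP at [150.045, 476.94, 231.306] pointing down, gripper open.
Joint ranges: [-2.98, 2.98], [-0.74, 1.72], [-1.14, 1.35], [-2.1, 2.04], [-1.57, 1.44], [-3.14, 3.14]. Speed limits (rad/s): [1.89, 1.89, 2.39, 2.57, 3.14, 3.14].

### API

Orientations are given as a unit quaternion [x, y, z, w].
In Python, from plant import bot gives the robot as it stands.
- The arm moves only by the tool jog_arm, never from a script. Its argument "series" is a list of rows, each an object with "linear": the shift along the world's x, y, z in m, a list of three; "dr": the turn, a rotation vector about the world's x, y, z in degrees, a list of three; "jaw": the finger opening in m, from 0 to 0.0854. In form: [{"linear": [tx, ty, tz], "dr": [rx, ry, rz], "jaw": jaw}, ...]. A call has 1 to 12 rows; each row is the pose to reach, as a shift and turn from the pose commanded when the call began; what a row does not reach only later rows make up. A row lasts 1/10 s, in which the tool goes at most 50 mm and 8.59 degrees, less where a joint would pass 70% of its speed; a pose out of reach is approached as far as the arm can. A call with a gripper value outside its range is refused whole. The fingers move at their own pace and stop on an object; the grip force is fixed at half the most. Time passes only in rows, so rows that repeat a pose let the fingers close. It gives the time, the measured TCP pose, the force, the opening and the grip force at its end, in the units of the state.
- bot.observe(): the state, without advancing time (a new reading comes with each control period).
- bot.grab_frame(name): name is "side" or "top"; returns (picture, depth): 400x640x3 uint8, red, green, blue; 400x640 float32, mm along the optical axis (not along the pixel's ray), 0 where there is no reading.
- bot.calibration(name): a dict with "K" (3x3 intrinsics, pixels), "D" ([k1, k2, p1, p2, k3] as OpenCV has them; the pictures are not rectified), "R" (3x3) and "t" (3): a world point X has camera coordinates R X + t. Camera axes: x right, y down, z forward; pixel columns grow to the right and rows downward; lengths in mm; the calibration is good to about 2 mm. A picture is of the moment at which its call begins. calibration takes no time and is no camera call.
- bot.close_job(): hands the job in; it is judged then, once.
The state is a dict: "t": time; "joints": joint angles; "dq": joint speeds; "joint_efforts": joint torques, N m; "eef_pos": TCP position; "tcp_rot": TCP orientation; "ft_force": force on the tool from outside, world axes, zero at the start; "wrist_torque": the same for the moment, N m; "opening": finger opening in mm; "finger_force": force on a finger pad.
Only numpy, scipy, OpenCV 4.12 (cv2) and the standard library are available. Lean on these libraries where they do the work, as an engineer would, in place of code of your own. Each camera call takes 0.05 s, during which the arm holds its last target. There are 200 camera calls.

### The job

Load the bar-footed aluminium bracket into the dry steel dip trough: its foot is longer than the gap left by the trough's half cover, so tilt it, slip one end of the foot in under the cover, then right it so that it stands upright inside with the foot flat on the trough's floor. Stand it there before you let go, rather than dropping it in. Leave the round-footed stand standing where it is.

Things in the scene. Friction and masses are not known exactly. Their poses are not given: they have to be found in the camera images.
- bracket: The workpiece, a plain aluminium inverted T, about 0.26 kg, loose on the bench: a bar foot 110 mm long (its x), 36 mm wide (y), 12 mm thick, with a square post 16 x 16 mm rising from its middle, faces parallel to the foot's sides, to 130 mm above the underside. Origin: centre of the foot's underside; z up the post. The same after a half turn about z.
- stand: Bystander to be left alone: an aluminium stand, loose, with the same 16 mm square post (top 130 mm up) but a round foot, 80 mm across and 12 mm thick. Origin: centre of the foot's underside; z up.
- trough: Empty steel dip trough fixed to the bench: outside 172 (its x) x 72 (y) x 60 mm high, walls 4, floor 6 mm thick; hollow x -82 to +82, y -32 to +32 mm. A fixed cover, 4 mm thick, flush with the rim, closes the -x part (robot's side); hollow beneath. The gap is open from the cover's edge at x = -12 to the far end wall at x = +82 mm. Origin: centre of the underside, on the bench; z up.
- trough_gap (a point): Centre of the trough's open gap (94 x 64 mm), at rim height: 35 mm to +x of the trough's origin, 60 mm above the bench; axes as the trough's, whose yaw varies by up to 17 degrees.
There are look-alikes about, which are no part of the job. What is shaped like the bracket but black or orange is not meant.

How it is judged:
By the outcome, as a careful person would: the job done as asked, in the order asked, and still so for the second after the job is handed in, with the robot touching nothing.
It also fails if it takes over 54 s, if anything falls off the work surface, if the arm or the gripper's body presses on something with over 40 N, if the wrist force passes 120 N, or if a joint passes its speed limit or range.

## Working session

There is one attempt and no reset: what is moved stays moved. The work goes in short steps, Python scripts to look and compute and a tool call to move; the robot and the scene stay as the last step left them, time stands still between calls to the robot, and variables do not carry over. Pictures are saved under pics/ and viewed, at most 10 in all, crops included, and the job is handed in when it is done.

Besides the shell and the picture viewer there is one more tool, called in YAML: its name, and indented under it one key for each argument. jog_arm: Moves the arm, as the interface text tells. Its arguments: {"type":"object","properties":{"series":{"type":"array"}},"required":["series"]}

```bash
mkdir -p pics; ls; python3 - <<'E'
from plant import bot
import cv2,numpy as np
for n in("side","top"):
    p,d=bot.grab_frame(n); cv2.imwrite(f"pics/{n}0.png",p[:,:,::-1]); np.savez(f"{n}0.npz",p=p,d=d)
    c=bot.calibration(n); print(n,c)
print(bot.observe())
E
```

```text
pics
side {'K': array([[440.77424336,   0.        , 318.99672884],
       [  0.        , 440.77424336, 203.27198516],
       [  0.        ,   0.        ,   1.        ]]), 'D': array([-0.0107375,  0.       ,  0.       ,  0.       ,  0.       ]), 'R': array([[ 0.98986627, -0.14197607, -0.00275189],
       [-0.09273961, -0.63166818, -0.7696718 ],
       [ 0.1075367 ,  0.76212736, -0.63843383]]), 't': array([-478.74132311,  108.70822591, 1034.06950403])}
top {'K': array([[515.84736574,   0.        , 317.40994007],
       [  0.        , 515.84736574, 200.277081  ],
       [  0.        ,   0.        ,   1.        ]]), 'D': array([-0.16935643,  0.        ,  0.        ,  0.        ,  0.        ]), 'R': array([[ 0.0248203 , -0.99952855,  0.01807316],
       [-0.98737926, -0.02733928, -0.15599602],
       [ 0.15641658, -0.0139732 , -0.98759233]]), 't': array([1.14403964e+00, 4.74297135e+02, 1.15601964e+03])}
{'t': 0.1, 'joints': array([ 1.26600232e+00,  2.13317435e-01, -3.49795474e-02,  1.32348189e+00,
        1.55604949e-05,  1.57078389e+00]), 'dq': array([ 0.00094701, -0.00078838,  0.00104926, -0.00061706, -0.00053596,
        0.00024246]), 'joint_efforts': array([-1.30429355e-03, -6.87247467e+01,  4.87807918e+01,  1.20368172e-02,
       -2.75254234e-05, -3.19415449e-05]), 'eef_pos': array([149.95542981, 476.67541846, 230.86706749]), 'tcp_rot': array([ 1.51801628e-01,  9.88410858e-01, -4.84398838e-04, -8.22723528e-05]), 'ft_force': array([ 0.56349433,  0.16238813, -0.09534306]), 'wrist_torque': array([ 0.00028324, -0.02651564,  0.0690082 ]), 'finger_force': 0.0, 'opening': 85.29077202722887}
```

View pics/top0.png

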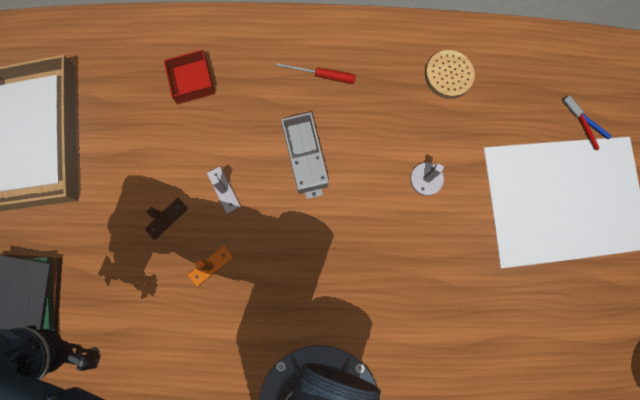

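View pics/side0.png

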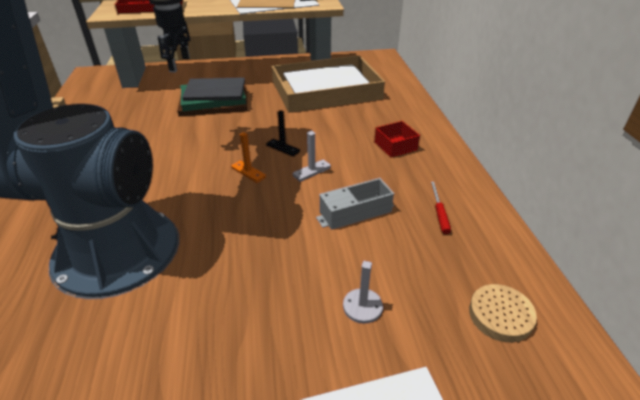

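The top view shows these candidates: the aluminium bracket at (223,190), a black look-alike at (166,219), an orange look-alike at (210,266), and the round-footed stand at (428,179). The trough is at (304,155), with its gap at about (302,137). The bare aluminium bar-footed one at (223,190) is my choice. I'll measure it and check it in a crop.

```bash
cat > h.py <<'E'
import cv2,numpy as np
from plant import bot
def ray(n,uv):
    c=bot.calibration(n); u=cv2.undistortPoints(np.float64(uv).reshape(-1,1,2),c["K"],c["D"]).reshape(-1,2)
    v=np.c_[u,np.ones(len(u))]@c["R"]; return -c["R"].T@c["t"],v
def plane(n,uv,z):
    o,v=ray(n,uv); return o+v*((z-o[2])/v[:,2])[:,None]
def cloud(n,d,box):  # box u0,v0,u1,v1
    u0,v0,u1,v1=box; g=np.mgrid[v0:v1,u0:u1]; uv=np.c_[g[1].ravel(),g[0].ravel()]
    z=d[v0:v1,u0:u1].ravel(); o,v=ray(n,uv); return uv,(o+v*z[:,None])
def pix(n,X):
    c=bot.calibration(n); return cv2.projectPoints(np.float64(X).reshape(-1,1,3),cv2.Rodrigues(c["R"])[0],c["t"],c["K"],c["D"])[0].reshape(-1,2)
E
python3 - <<'E'
from h import *
T=np.load("top0.npz");S=np.load("side0.npz")
def rect(P): 
    r=cv2.minAreaRect(np.float32(P[:,:2])); return np.round(r[0],1),np.round(r[1],1),round(r[2],1)
for n,D,b in(("top",T,(195,155,250,220)),("side",S,(285,120,340,185))):
    uv,P=cloud(n,D["d"],b); im=D["p"][uv[:,1],uv[:,0]].astype(int)
    grey=(np.ptp(im,1)<40)&(im.max(1)>110)
    f=grey&(P[:,2]>5)&(P[:,2]<20); print(n,"foot",f.sum(),np.median(P[f,2]),rect(P[f]),rect(plane(n,uv[f],12)))
    h=(P[:,2]>115); print("  posttop",h.sum(),P[h].mean(0),P[h,2].max())
    h=(P[:,2]>40)&(P[:,2]<110);print("  post",P[h].mean(0))
for n,D,b in(("top",T,(275,105,335,205)),("side",S,(310,170,400,230))):
    uv,P=cloud(n,D["d"],b); f=(P[:,2]>54)&(P[:,2]<66); print(n,"rim",f.sum(),np.median(P[f,2]),rect(P[f]),rect(plane(n,uv[f],60)))
uv,P=cloud("top",T["d"],(400,145,455,205)); f=(P[:,2]>6)&(P[:,2]<20);print("stand",rect(P[f]))
a=T["p"][150:230,180:260];b=T["p"][105:205,265:345]
a=cv2.resize(a,(400,400));b=cv2.resize(b,(320,400));cv2.imwrite("pics/crop.png",np.hstack([a,b])[:,:,::-1])
E
```

```text
top foot 356 12.350486112945987 (array([499.1, 238.9]), array([108.9,  37.1]), 28.6) (array([498.8, 238.3]), array([108.3,  36.3]), 29.1)
  posttop 87 [458.17985798 198.50797954 329.03579199] 1215.6439089143898
  post [493.19935244 233.41193921  77.50360377]
side foot 209 11.984799431036095 (array([497.2, 242.5]), array([107.6,  39.7]), 28.8) (array([496.3, 240.9]), array([107.6,  39.2]), 29.1)
  posttop 70 [469.10087441  17.92551483 256.93858967] 742.537165234994
  post [488.50537236 249.3998465   74.55287115]
top rim 1227 60.96076304289704 (array([587.3,  47.4]), array([175.2,  72.4]), 15.1) (array([586.3,  47.3]), array([174.4,  72.4]), 15.0)
side rim 870 59.42575955122322 (array([583.8,  51.7]), array([174. ,  78.8]), 15.3) (array([583.9,  46.8]), array([174.7,  80.9]), 15.2)
stand (array([ 550.8, -253.5]), array([145.2, 137.8]), 2.3)
```

View pics/crop.png

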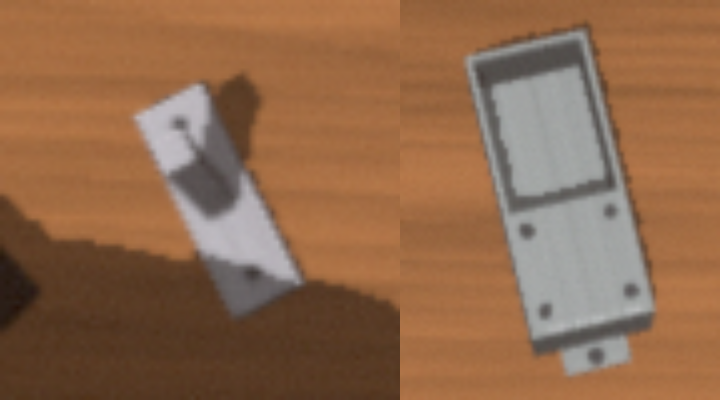

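The crop shows a bare aluminium inverted T standing upright, with screw dots on its bar foot, so the choice is right. The trough's gap is at its far (+x) end and its cover faces the robot. Its measured size of 175x72 mm at z≈60 fits. Next I'll plan the tilt path in the trough's x-z plane.

```bash
cat > plan.py <<'E'
import numpy as np,heapq
# x-z plane of trough. boxes x0,z0,x1,z1
OB=np.array([(-86,0,86,6),(-86,0,-82,60),(82,0,86,60),(-86,56,-12,60)],float)
BR=np.array([(-55,0,55,12),(-8,12,8,130),(-12,74,12,150),(-43,147,43,260)],float)
def pts(B,s=2.):
    x0,z0,x1,z1=B;a=np.arange(x0,x1+.1,s);b=np.arange(z0,z1+.1,s)
    return np.r_[np.c_[a,a*0+z0],np.c_[a,a*0+z1],np.c_[b*0+x0,b],np.c_[b*0+x1,b]]
def sd(P,B):
    c=np.array([(B[0]+B[2])/2,(B[1]+B[3])/2]);h=np.array([(B[2]-B[0])/2,(B[3]-B[1])/2])
    q=abs(P-c)-h; return (np.hypot(*np.maximum(q,0).T)+np.minimum(q.max(1),0)).min()
PB=np.vstack([pts(b) for b in BR]);CO=np.vstack([pts(o) for o in OB])
def clr(cx,cz,th):
    c,s=np.cos(th),np.sin(th);R=np.array([[c,-s],[s,c]]);t=np.array([cx,cz])
    return min(min(sd(PB@R.T+t,o) for o in OB),min(sd((CO-t)@R,b) for b in BR))
if __name__=="__main__":
    X=np.arange(-20,81,3);Z=np.arange(8,130,3);TH=np.radians(np.arange(0,61,4))
    C=np.array([[[clr(x,z,t) for t in TH] for z in Z] for x in X])
    start=(12,len(Z)-1,0);goals=[(i,0,0) for i in range(len(X)) if 5<=X[i]<=22]
    best={start:(0,None)};
    # cost: steps weighted by inverse clearance, floor contact ignored at the end
    q=[(0,start)];prev={start:None};D={start:0};g=None
    while q:
        d,n=heapq.heappop(q)
        if d>D[n]:continue
        if n in goals: g=n;break
        for a in(-1,0,1):
            for b in(-1,0,1):
                for e in(-1,0,1):
                    m=(n[0]+a,n[1]+b,n[2]+e)
                    if min(m)<0 or m[0]>=len(X) or m[1]>=len(Z) or m[2]>=len(TH):continue
                    k=C[m]
                    if k<1:continue
                    w=d+(abs(a)+abs(b)+abs(e)+.01)*(1+(12/k)**3)
                    if w<D.get(m,1e18):D[m]=w;prev[m]=n;heapq.heappush(q,(w,m))
    n=g;L=[]
    while n:L.append(n);n=prev[n]
    for n in L[::-1]:print(X[n[0]],Z[n[1]],round(np.degrees(TH[n[2]])),round(C[n],1))
E
python3 plan.py
```

```text
16 128 0 68.0
19 128 0 68.0
22 128 0 68.0
25 128 0 68.0
28 128 0 68.0
31 128 0 68.0
34 128 0 68.0
37 128 0 68.0
40 128 0 68.0
43 128 0 68.0
46 128 4 64.2
49 128 8 60.7
52 128 12 57.5
55 128 16 54.7
55 125 20 48.7
55 122 24 43.0
55 119 28 38.0
55 116 32 33.7
55 113 32 31.4
55 110 32 29.1
55 107 32 27.1
55 104 32 25.2
55 101 32 23.5
55 98 32 22.0
55 95 32 20.4
55 92 32 18.8
55 89 32 17.2
55 86 32 15.7
55 83 32 14.6
55 80 32 14.0
55 77 32 14.0
55 74 32 14.0
55 71 32 14.6
55 68 32 15.6
55 65 32 17.2
52 62 32 17.0
49 59 32 16.6
46 59 32 16.2
43 56 32 17.1
40 53 32 16.3
37 53 32 16.5
34 53 32 14.9
31 50 32 14.9
28 50 32 14.3
28 47 28 13.9
25 47 28 13.3
22 44 28 12.2
19 41 24 12.6
19 41 20 11.3
16 38 16 12.9
16 35 12 12.2
13 32 8 12.9
13 29 4 14.1
13 26 4 14.1
13 23 0 14.0
13 20 0 14.0
13 17 0 11.0
13 14 0 8.0
13 11 0 5.0
13 8 0 2.0
```

jog_arm:
  series:
    - {"linear": [0.35,-0.237,0],"dr": [0,0,46.3],"jaw": 0.0854}
    - {"linear": [0.35,-0.237,0],"dr": [0,0,46.3],"jaw": 0.06}
    - {"linear": [0.35,-0.237,0],"dr": [0,0,46.3],"jaw": 0.06}
    - {"linear": [0.35,-0.237,0],"dr": [0,0,46.3],"jaw": 0.06}
    - {"linear": [0.35,-0.237,0],"dr": [0,0,46.3],"jaw": 0.06}
    - {"linear": [0.35,-0.237,0],"dr": [0,0,46.3],"jaw": 0.06}
    - {"linear": [0.35,-0.237,0],"dr": [0,0,46.3],"jaw": 0.06}
    - {"linear": [0.35,-0.237,0],"dr": [0,0,46.3],"jaw": 0.06}
    - {"linear": [0.35,-0.237,0],"dr": [0,0,46.3],"jaw": 0.06}
    - {"linear": [0.35,-0.237,0],"dr": [0,0,46.3],"jaw": 0.06}
    - {"linear": [0.35,-0.237,0],"dr": [0,0,46.3],"jaw": 0.06}
    - {"linear": [0.35,-0.237,0],"dr": [0,0,46.3],"jaw": 0.06}

```text
t: 1.3
eef_pos: [499.4, 240.3, 231.0]
tcp_rot: [-0.249, 0.969, 0.0, -0.0]
ft_force: [-0.3, 1.0, -0.5]
opening: 60.5
finger_force: 0.0
```

jog_arm:
  series:
    - {"linear": [-0.002,0,-0.04],"dr": [0,0,0],"jaw": 0.06}
    - {"linear": [-0.002,0,-0.08],"dr": [0,0,0],"jaw": 0.06}
    - {"linear": [-0.002,0,-0.12],"dr": [0,0,0],"jaw": 0.06}
    - {"linear": [-0.002,0,-0.155],"dr": [0,0,0],"jaw": 0.06}
    - {"linear": [-0.002,0,-0.155],"dr": [0,0,0],"jaw": 0.06}
    - {"linear": [-0.002,0,-0.155],"dr": [0,0,0],"jaw": 0.012}
    - {"linear": [-0.002,0,-0.155],"dr": [0,0,0],"jaw": 0.012}
    - {"linear": [-0.002,0,-0.155],"dr": [0,0,0],"jaw": 0.012}
    - {"linear": [-0.002,0,-0.155],"dr": [0,0,0],"jaw": 0.012}
    - {"linear": [-0.002,0,-0.155],"dr": [0,0,0],"jaw": 0.012}
    - {"linear": [-0.002,0,-0.155],"dr": [0,0,0],"jaw": 0.012}
    - {"linear": [-0.002,0,-0.155],"dr": [0,0,0],"jaw": 0.012}

```text
t: 2.5
eef_pos: [498.8, 241.1, 78.3]
tcp_rot: [-0.249, 0.968, 0.001, 0.001]
ft_force: [-3.4, 3.8, 10.4]
opening: 15.6
finger_force: 58.8
```

jog_arm:
  series:
    - {"linear": [0,0,0.03],"dr": [0,0,0],"jaw": 0.012}
    - {"linear": [0,0,0.07],"dr": [0,0,0],"jaw": 0.012}
    - {"linear": [0,0,0.11],"dr": [0,0,0],"jaw": 0.012}
    - {"linear": [0.02,-0.025,0.14],"dr": [0,0,-2],"jaw": 0.012}
    - {"linear": [0.05,-0.06,0.15],"dr": [0,0,-5],"jaw": 0.012}
    - {"linear": [0.075,-0.095,0.15],"dr": [0,0,-8],"jaw": 0.012}
    - {"linear": [0.1,-0.13,0.15],"dr": [0,0,-11],"jaw": 0.012}
    - {"linear": [0.13,-0.16,0.15],"dr": [0,0,-13.7],"jaw": 0.012}
    - {"linear": [0.14,-0.178,0.15],"dr": [0,0,-13.7],"jaw": 0.012}
    - {"linear": [0.14,-0.178,0.15],"dr": [0,0,-13.7],"jaw": 0.012}
    - {"linear": [0.14,-0.178,0.15],"dr": [0,0,-13.7],"jaw": 0.012}

```text
t: 3.6
eef_pos: [638.0, 61.8, 226.8]
tcp_rot: [-0.131, 0.991, 0.0, 0.0]
ft_force: [-0.5, 0.1, -2.7]
opening: 15.2
finger_force: 59.4
```

jog_arm:
  series:
    - {"linear": [-0.008,-0.002,0],"dr": [1.6,-6,0],"jaw": 0.012}
    - {"linear": [-0.016,-0.004,0],"dr": [3.2,-12,0],"jaw": 0.012}
    - {"linear": [-0.024,-0.006,0],"dr": [4.9,-18,0],"jaw": 0.012}
    - {"linear": [-0.032,-0.0085,0],"dr": [6.5,-24,0],"jaw": 0.012}
    - {"linear": [-0.039,-0.0105,0],"dr": [8.34,-30.9,0],"jaw": 0.012}
    - {"linear": [-0.039,-0.0105,0],"dr": [8.34,-30.9,0],"jaw": 0.012}
    - {"linear": [-0.039,-0.0105,0],"dr": [8.34,-30.9,0],"jaw": 0.012}
    - {"linear": [-0.039,-0.0105,0],"dr": [8.34,-30.9,0],"jaw": 0.012}

```text
t: 4.4
eef_pos: [598.9, 52.1, 227.3]
tcp_rot: [-0.127, 0.953, 0.036, 0.273]
ft_force: [0.4, -0.3, -2.0]
opening: 14.9
finger_force: 59.5
```

```bash
python3 - <<'E'
from h import *
from scipy.spatial.transform import Rotation as Ro
s=bot.observe();R=Ro.from_quat(s["tcp_rot"]).as_matrix();p=s["eef_pos"];print(p,R.round(3).tolist(),s["joints"].round(2),s["t"])
# predicted bracket pose: y along tool y, z = -tool z, origin 76 along tool z
z=-R[:,2];y=R[:,1]
if y[1]<0:y=-y
x=np.cross(y,z);o=p-78*z
cor=np.array([o+a*x+b*y+c*z for c in(0,12) for a in(-55,55) for b in(-18,18)])
t=np.array([585.5,47.3,0]);a=np.radians(15.1);tx=np.array([np.cos(a),np.sin(a),0]);ty=np.array([-tx[1],tx[0],0])
tc=np.array([t+i*tx+j*ty+[0,0,60] for i,j in((-86,-36),(86,-36),(86,36),(-86,36))])
out=[]
for n in("side","top"):
    im,d=bot.grab_frame(n);np.savez(f"{n}1.npz",p=im,d=d);im=im.copy()
    q=pix(n,cor);u0,v0=(q.mean(0)-[80,75]).astype(int);u0=max(u0,0);v0=max(v0,0)
    k=cv2.resize(im[v0:v0+150,u0:u0+160],None,fx=2.5,fy=2.5)
    for r,col in((q,(255,0,0)),(pix(n,tc),(0,255,0))):
        for w in r: cv2.circle(k,tuple(int(v) for v in (w-[u0,v0]+.5)*2.5),2,col,-1)
    print(n,u0,v0,q.round(0).tolist());out.append(cv2.resize(k,(400,375)))
cv2.imwrite("pics/tilt.png",np.hstack(out)[:,:,::-1])
E
```

```text
[598.91414317  52.14161169 227.29396706] [[-0.818, -0.262, 0.512], [-0.222, 0.965, 0.138], [-0.53, -0.0, -0.848]] [ 0.02 -0.03 -0.49  0.57  0.13 -0.21] 4.4
side 298 78 [[365.0, 174.0], [358.0, 166.0], [402.0, 144.0], [394.0, 137.0], [363.0, 171.0], [356.0, 163.0], [400.0, 141.0], [392.0, 134.0]]
top 217 39 [[311.0, 137.0], [294.0, 140.0], [300.0, 88.0], [284.0, 91.0], [311.0, 138.0], [295.0, 142.0], [301.0, 89.0], [284.0, 92.0]]
```

View pics/tilt.png

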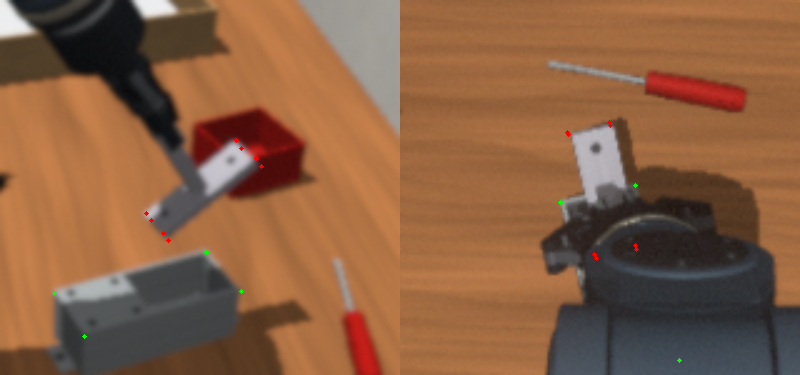

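The side view (left) shows the bracket held tilted. Its foot corners, at about (148,213) and (262,166) in the crop, match the prediction to about 2 px. In the top view the far end, at (572,133) to (615,124), sits about 1.6 source pixels to the right of the prediction. I'll measure the foot's tilt and lateral offset relative to the trough.

```bash
cat > meas.py <<'E'
from h import *
from scipy.spatial.transform import Rotation as Ro
a=np.radians(15.1);tx=np.array([np.cos(a),np.sin(a),0]);ty=np.array([-tx[1],tx[0],0]);t0=np.array([585.5,47.3,0])
Tf=np.array([tx,ty,[0,0,1]])
def meas(suf):
    s=bot.observe();R=Ro.from_quat(s["tcp_rot"]).as_matrix();p=s["eef_pos"];z=-R[:,2];y=R[:,1]*np.sign(R[1,1]);x=np.cross(y,z)
    B=np.array([x,y,z])
    print("tool-predicted origin in trough frame",(Tf@(p-78*z-t0)).round(1),"tilt",np.degrees(np.arctan2(x[2],x@tx)).round(1))
    for n,zt in(("side",1),("top",1)):
        D=np.load(f"{n}{suf}.npz");o=p-78*z
        q=pix(n,np.array([o+i*x+j*y+k*z for i in(-60,60) for j in(-24,24) for k in(0,20)]));u0,v0=np.maximum(q.min(0),0).astype(int);u1,v1=q.max(0).astype(int)+1
        uv,P=cloud(n,D["d"],(u0,v0,min(u1,640),min(v1,400)));im=D["p"][uv[:,1],uv[:,0]].astype(int)
        L=(P-o)@B.T
        f=(np.ptp(im,1)<45)&(im.max(1)>90)&(abs(L[:,2]-12)<7)&(abs(L[:,0])<68)&(abs(L[:,1])<26)
        if f.sum()<20: print(n,"few",f.sum());continue
        g=f&(abs(L[:,0])>14); c=np.linalg.lstsq(np.c_[L[g,:2],np.ones(g.sum())],L[g,2],rcond=None)[0]
        r=cv2.minAreaRect(np.float32(L[f,:2]))
        print(n,g.sum(),"slope deg x,y",np.degrees(c[:2]).round(1),"topface z",c[2].round(1),"x",np.percentile(L[f,0],[1,99]).round(1),"y",np.percentile(L[f,1],[1,99]).round(1),[np.round(v,1) for v in r])
if __name__=="__main__":
    import sys; meas(sys.argv[1])
    for n,b in(("top",(275,105,335,205)),):
        D=np.load(f"{n}0.npz");uv,P=cloud(n,D["d"],b)
        Q=(plane(n,uv,60)-t0)@Tf.T
        f=(P[:,2]>54)&(P[:,2]<66)
        print("rim y@x", [ (i,np.percentile(Q[f&(abs(Q[:,0]-i)<8),1],[1,99]).round(1)) for i in(-60,-30,75)],"x",np.percentile(Q[f,0],[.5,99.5]).round(1))
        fl=(P[:,2]<15)&(P[:,2]>2)&(abs(Q[:,1])<40)&(abs(Q[:,0])<90);print("floor",np.median(P[fl,2]))
    D=np.load("side1.npz");uv,P=cloud("side",D["d"],(310,150,410,235));Q=(plane("side",uv,60)-t0)@Tf.T
    f=(P[:,2]>56)&(P[:,2]<66)&(abs(Q[:,0])<95)&(abs(Q[:,1])<45)
    print("side rim x",np.percentile(Q[f,0],[.5,99.5]).round(1),[(i,np.percentile(Q[f&(abs(Q[:,0]-i)<8),1],[2,98]).round(1)) for i in(-60,-30,75)])
E
python3 meas.py 1
```

```text
tool-predicted origin in trough frame [ 56.5   0.9 161.1] tilt 32.0
side 273 slope deg x,y [-0.3  2.5] topface z 11.9 x [-56.5  50.4] y [-17.1  20.9] [array([-2.8,  2. ]), array([108.7,  39.3]), np.float64(0.7)]
top 326 slope deg x,y [0.9 0.5] topface z 11.7 x [-5.2 53.5] y [-19.7  15.9] [array([23.1, -1.9]), array([61.5, 36.3]), np.float64(0.4)]
rim y@x [(-60, array([-35.8,  34.8])), (-30, array([-35.8,  34.9])), (75, array([-36.3,  35.2]))] x [-85.9  87.5]
floor 7.033148483375953
side rim x [-87.3  85.2] [(-60, array([-33.8,  38.7])), (-30, array([-33.6,  38.8])), (75, array([-34.5,  39.8]))]
```

jog_arm:
  series:
    - {"linear": [0,0,-0.03],"dr": [0,0,0],"jaw": 0.012}
    - {"linear": [0,0,-0.055],"dr": [0,0,0],"jaw": 0.012}
    - {"linear": [0,0,-0.075],"dr": [0,0,0],"jaw": 0.012}
    - {"linear": [0,0,-0.09],"dr": [0,0,0],"jaw": 0.012}
    - {"linear": [0,0,-0.095],"dr": [0,0,0],"jaw": 0.012}
    - {"linear": [0,0,-0.095],"dr": [0,0,0],"jaw": 0.012}
    - {"linear": [-0.006,-0.0015,-0.101],"dr": [0,0,0],"jaw": 0.012}
    - {"linear": [-0.0115,-0.003,-0.104],"dr": [0,0,0],"jaw": 0.012}
    - {"linear": [-0.0175,-0.0045,-0.107],"dr": [0,0,0],"jaw": 0.012}
    - {"linear": [-0.026,-0.007,-0.11],"dr": [0,0,0],"jaw": 0.012}
    - {"linear": [-0.026,-0.007,-0.11],"dr": [0,0,0],"jaw": 0.012}
    - {"linear": [-0.026,-0.007,-0.11],"dr": [0,0,0],"jaw": 0.012}

```text
t: 5.7
eef_pos: [573.0, 44.3, 116.6]
tcp_rot: [-0.126, 0.953, 0.036, 0.274]
ft_force: [0.6, -0.2, -2.9]
opening: 15.2
finger_force: 59.5
```

```bash
python3 - <<'E'
from h import *
for n in("side","top"):
    im,d=bot.grab_frame(n);np.savez(f"{n}2.npz",p=im,d=d)
    if n=="side":cv2.imwrite("pics/in.png",cv2.resize(im[120:240,280:440],(800,600))[:,:,::-1])
from meas import *
meas("2")
c=np.radians
th=[32,28,22,16,8,4,0,0];o=[(28,50),(25,47),(19,41),(16,37),(13,32),(13,29),(13,20),(13,10)]
f=lambda t,p:np.array([p[0]+2*np.cos(c(t))-78*np.sin(c(t)),p[1]+2*np.sin(c(t))+78*np.cos(c(t))])
for t,p in zip(th,o):
    d=f(t,p)-f(32,(28,50));print(t,p,"world shift",(d[0]*tx[:2]).round(1),d[1].round(1),"dr",((32-t)*ty[:2]).round(1))
E
```

```text
tool-predicted origin in trough frame [29.   0.4 50.6] tilt 32.1
side 201 slope deg x,y [-0.4  2. ] topface z 11.5 x [-26.   51.1] y [-17.6  20.3] [array([11.4,  1.6]), array([80.7, 40.1]), np.float64(0.5)]
top 275 slope deg x,y [-1.9  0.6] topface z 13.4 x [-7.7 54.2] y [-20.1  15.5] [array([22.8, -2.5]), array([63.8, 36.2]), np.float64(0.1)]
32 (28, 50) world shift [0. 0.] 0.0 dr [-0.  0.]
28 (25, 47) world shift [1.7 0.5] -0.4 dr [-1.   3.9]
22 (19, 41) world shift [3.2 0.9] -3.1 dr [-2.6  9.7]
16 (16, 37) world shift [7.8 2.1] -4.7 dr [-4.2 15.4]
8 (13, 32) world shift [15.2  4.1] -7.7 dr [-6.3 23.2]
4 (13, 29) world shift [20.5  5.5] -10.3 dr [-7.3 27. ]
0 (13, 20) world shift [25.7  6.9] -19.2 dr [-8.3 30.9]
0 (13, 10) world shift [25.7  6.9] -29.2 dr [-8.3 30.9]
```

View pics/in.png

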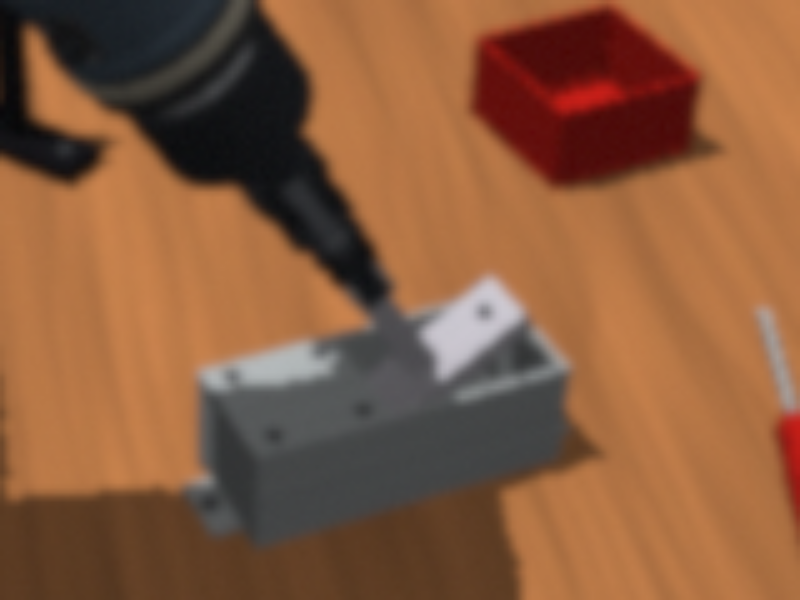

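The near end of the foot is under the cover. The far end, at crop (500,300), is still above the rim with a gap to the far wall at (555,355). There's no contact force, so I'll right it now, stopping at a foot height of about 10 mm.

jog_arm:
  series:
    - {"linear": [0.0017,0.0005,-0.0004],"dr": [-1.0,3.9,0],"jaw": 0.012}
    - {"linear": [0.0025,0.0007,-0.0018],"dr": [-1.8,6.8,0],"jaw": 0.012}
    - {"linear": [0.0032,0.0009,-0.0031],"dr": [-2.6,9.7,0],"jaw": 0.012}
    - {"linear": [0.0078,0.0021,-0.0047],"dr": [-4.2,15.4,0],"jaw": 0.012}
    - {"linear": [0.0115,0.0031,-0.0062],"dr": [-5.2,19.3,0],"jaw": 0.012}
    - {"linear": [0.0152,0.0041,-0.0077],"dr": [-6.3,23.2,0],"jaw": 0.012}
    - {"linear": [0.0205,0.0055,-0.0103],"dr": [-7.3,27.0,0],"jaw": 0.012}
    - {"linear": [0.0257,0.0069,-0.0192],"dr": [-8.3,30.9,0],"jaw": 0.012}
    - {"linear": [0.0257,0.0069,-0.0245],"dr": [-8.3,30.9,0],"jaw": 0.012}
    - {"linear": [0.0257,0.0069,-0.0292],"dr": [-8.3,30.9,0],"jaw": 0.012}
    - {"linear": [0.0257,0.0069,-0.0292],"dr": [-8.3,30.9,0],"jaw": 0.012}
    - {"linear": [0.0257,0.0069,-0.0292],"dr": [-8.3,30.9,0],"jaw": 0.012}

```text
t: 7.0
eef_pos: [598.3, 51.2, 87.7]
tcp_rot: [-0.132, 0.991, 0.0, 0.001]
ft_force: [0.4, -0.0, -2.3]
opening: 15.5
finger_force: 59.4
```

jog_arm:
  series:
    - {"linear": [0,0,-0.001],"dr": [0,0,0],"jaw": 0.012}
    - {"linear": [0,0,-0.002],"dr": [0,0,0],"jaw": 0.012}
    - {"linear": [0,0,-0.003],"dr": [0,0,0],"jaw": 0.012}
    - {"linear": [0,0,-0.004],"dr": [0,0,0],"jaw": 0.012}
    - {"linear": [0,0,-0.004],"dr": [0,0,0],"jaw": 0.012}
    - {"linear": [0,0,-0.004],"dr": [0,0,0],"jaw": 0.012}

```text
t: 7.6
eef_pos: [598.8, 51.3, 84.3]
tcp_rot: [-0.132, 0.991, 0.0, 0.001]
ft_force: [-8.1, -0.3, 15.6]
opening: 14.9
finger_force: 61.8
```

Contact came at a foot height of about 6 mm, which is the floor. I'll check it before letting go.

```bash
python3 - <<'E'
from h import *
K=[]
for n,(u,v) in(("side",(280,120)),("top",(225,70))):
    im,d=bot.grab_frame(n);np.savez(f"{n}3.npz",p=im,d=d);K.append(cv2.resize(im[v:v+130,u:u+130],(400,400)))
cv2.imwrite("pics/down.png",np.hstack(K)[:,:,::-1])
from meas import *
meas("3");print(bot.observe()["ft_force"],bot.observe()["wrist_torque"])
E
```

```text
tool-predicted origin in trough frame [13.9  0.5  6.3] tilt 0.1
side few 9
top few 0
[-7.99992481 -0.48684295 15.08307871] [-0.11758433  1.51737538 -0.02834928]
```

View pics/down.png

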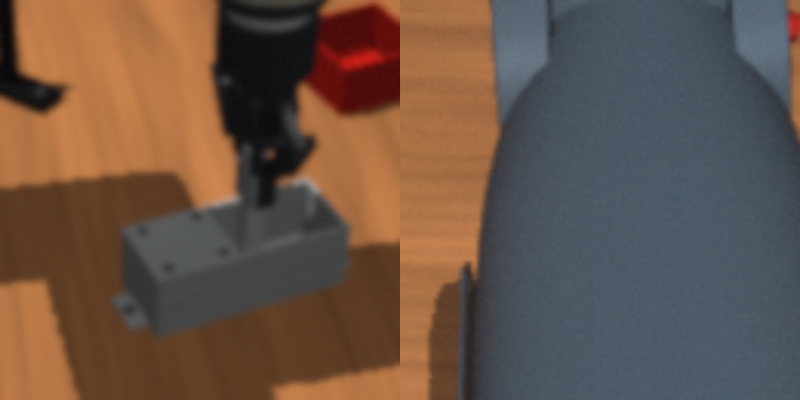

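The side view shows the post upright in the gap at crop (255,225), with the foot below the rim. The arm hides it in the top view. I'll ease the press slightly, open, and retreat straight up.

jog_arm:
  series:
    - {"linear": [0,0,0.0005],"dr": [0,0,0],"jaw": 0.012}
    - {"linear": [0,0,0.0005],"dr": [0,0,0],"jaw": 0.012}
    - {"linear": [0,0,0.0005],"dr": [0,0,0],"jaw": 0.02}
    - {"linear": [0,0,0.0005],"dr": [0,0,0],"jaw": 0.03}
    - {"linear": [0,0,0.0005],"dr": [0,0,0],"jaw": 0.045}
    - {"linear": [0,0,0.0005],"dr": [0,0,0],"jaw": 0.05}
    - {"linear": [0,0,0.0005],"dr": [0,0,0],"jaw": 0.05}
    - {"linear": [0,0,0.0005],"dr": [0,0,0],"jaw": 0.05}

```text
t: 8.5
eef_pos: [598.7, 51.3, 83.6]
tcp_rot: [-0.132, 0.991, 0.0, 0.0]
ft_force: [-0.6, -0.2, 0.7]
opening: 50.2
finger_force: 0.0
```

jog_arm:
  series:
    - {"linear": [0,0,0.02],"dr": [0,0,0],"jaw": 0.05}
    - {"linear": [0,0,0.05],"dr": [0,0,0],"jaw": 0.05}
    - {"linear": [0,0,0.09],"dr": [0,0,0],"jaw": 0.05}
    - {"linear": [0,0,0.13],"dr": [0,0,0],"jaw": 0.05}
    - {"linear": [-0.04,0.03,0.15],"dr": [0,0,0],"jaw": 0.05}
    - {"linear": [-0.08,0.06,0.15],"dr": [0,0,0],"jaw": 0.05}
    - {"linear": [-0.12,0.1,0.15],"dr": [0,0,0],"jaw": 0.05}
    - {"linear": [-0.16,0.14,0.15],"dr": [0,0,0],"jaw": 0.05}
    - {"linear": [-0.2,0.19,0.15],"dr": [0,0,0],"jaw": 0.05}
    - {"linear": [-0.2,0.23,0.15],"dr": [0,0,0],"jaw": 0.05}
    - {"linear": [-0.2,0.23,0.15],"dr": [0,0,0],"jaw": 0.05}
    - {"linear": [-0.2,0.23,0.15],"dr": [0,0,0],"jaw": 0.05}

```text
t: 9.7
eef_pos: [397.7, 283.4, 233.6]
tcp_rot: [-0.133, 0.991, 0.001, 0.0]
ft_force: [-0.0, -0.0, 1.1]
opening: 50.1
finger_force: 0.0
```

```bash
python3 - <<'E'
from h import *
from meas import t0,Tf
K=[]
for n,(u,v) in(("side",(280,130)),("top",(240,90))):
    im,d=bot.grab_frame(n);K.append(cv2.resize(im[v:v+120,u:u+120],(400,400)))
    uv,P=cloud(n,d,(u,v,u+120,v+120));Q=(P-t0)@Tf.T;w=(abs(Q[:,0])<78)&(abs(Q[:,1])<28)
    t=w&(Q[:,2]>129);f=w&(Q[:,0]>-8)&(Q[:,2]>12)&(Q[:,2]<26)
    print(n,"top",t.sum(),Q[t].mean(0).round(1),Q[t,2].max().round(1),"foot",f.sum(),np.median(Q[f],0).round(1))
    for lo in(65,90,115):
        k=w&(Q[:,2]>lo)&(Q[:,2]<lo+20);print("  post",lo,k.sum(),Q[k].mean(0).round(1))
    if f.sum()>30:
        c=np.linalg.lstsq(np.c_[Q[f,:2],np.ones(f.sum())],Q[f,2],rcond=None)[0];print("  foot slope deg",np.degrees(c[:2]).round(1),"x",np.percentile(Q[f,0],[1,99]).round(1),"y",np.percentile(Q[f,1],[1,99]).round(1))
cv2.imwrite("pics/end.png",np.hstack(K)[:,:,::-1]);s=bot.observe();print(s["t"],s["eef_pos"])
E
```

```text
side top 46 [  9.3   0.  134.3] 139.2 foot 12 [49.  18.7 18.1]
  post 65 53 [ 7.7 -2.8 75.8]
  post 90 57 [  8.2  -2.3 100. ]
  post 115 65 [  8.5  -2.  125.5]
top top 58 [ 11.1  -1.5 137.2] 143.1 foot 268 [36.   4.1 19.1]
  post 65 39 [-23.6  -3.7  70.2]
  post 90 15 [  4.6  -0.4 101.5]
  post 115 23 [  7.5  -0.5 127.9]
  foot slope deg [0.2 0.5] x [-0.4 66.5] y [-20.2  16. ]
9.8 [398.67046378 281.3076429  233.56256283]
```

View pics/end.png

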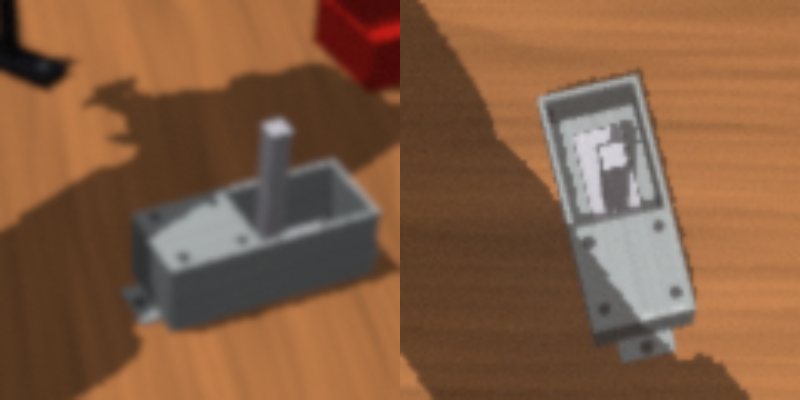

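The pictures show the bracket upright, with its post at side crop (275,180). In the top crop its foot lies flat inside the gap around (605,170). The foot's top face measures 19 mm high (18 expected) with 0.2–0.5° slope, and the post top is at about 136 mm. The robot is clear, so I'm handing in.

```bash
python3 -c "
from plant import bot
print(bot.close_job())"
```

```text
the job is handed in; nothing more can be done
None
```

The aluminium bracket stands upright in the trough with its foot flat on the floor and one end under the cover, it was set down before release, the round-footed stand was never approached, and the job was handed in at about 10 s.

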